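# Draw the whitewash brush pole out to its second stop and hold it

## Robot

A 6-joint arm with a two-finger parallel gripper is mounted at the origin on the work surface. World frame = base frame: x ahead of the robot, y to its left, z up, the work surface at z = 0. Lengths are in m, angles in rad, forces in N, time in s.
With the tool pointing down it reaches from about 0.25 to 0.725 m from the base axis. Payload 4 kg.
Tool frame: the origin (TCP) lies midway between the tips of the shut fingers; the grasp point (between the pads) lies 19 mm behind it; x points along the fingers, z is the direction in which the jaws open and shut, and the axes are right-handed (so a half turn about x gives the same grasp; the last joint's range is limited). The gripper opens to 85 mm and grips with 20 to 120 N. Pads are 22 mm wide; open, the fingers measure 114 mm over their backs; the gripper's body (76 mm by 85 mm) begins 54 mm behind the grasp point. The pads swing forward as they close: fully open they stand 13 mm farther back than shut.
Start: joints at [-1.173, 0.241, 0.005, 1.335, 0, 1.571], TCP at [0.194, -0.461, 0.231] pointing down, gripper open.
Joint ranges: [-2.72, 2.72], [-1.05, 1.87], [-1.09, 1.28], [-1.99, 2.15], [-1.42, 1.44], [-3.14, 3.14]. Speed limits (rad/s): [2.79, 2.79, 3.14, 3.14, 3.14, 3.14].

## Interface

Orientations are given as [roll, pitch, yaw] about the fixed x, y, z axes, in that order (R = Rz(yaw) Ry(pitch) Rx(roll)).
In Python, from workcell import * gives the robot as it stands.
- The arm moves only by the shell command python3 -m inch 'ROWS' [FORCE]. ROWS is JSON, a list that holds one entry, the list of rows, each a list of 7 numbers: the shift along the tool's x, y, z in cm, then the turn, a rotation vector about the tool's x, y, z in degrees, then the opening in per cent of the stroke, from 0 (shut) to 100 (fully open). A call has exactly 8 rows; each row is the pose to reach, as a shift and turn from the pose commanded when the call began, along the tool's axes at that moment; what a row does not reach only later rows make up. A row lasts 1/8 s, in which the tool goes at most 62.5 mm and 10.7 degrees, less where a joint would pass 70% of its speed; a pose out of reach is approached as far as the arm can. A call with a gripper value outside its range is refused whole. The fingers move at their own pace and stop on an object; FORCE is the grip in N (left out, the last holds). Time passes only in rows, so rows that repeat a pose let the fingers close, or fill a call up. It gives the time, the measured TCP pose, the force and the opening at its end, in the units of the state.
- read_state(): the state, without advancing time (a new reading comes with each control period).
- get_image(name): name is "side" or "top" or "wrist"; returns a dict with "pixels" (480x640x3 uint8, red, green, blue), "camera_matrix" (3x3 intrinsics, pixels), "k1" (the pictures are not rectified: a ray, as slopes to the right and down, at radius r is drawn at 1 + k1 r^2 times it, then the intrinsics apply), "cam_to_world" (4x4, takes a point from camera to world coordinates). Camera axes: x right, y down, z forward; pixel columns grow to the right and rows downward; lengths in m; the calibration is good to about 2 mm. A picture is of the moment at which its call begins. There is no depth.
- close_job(): hands the job in, once; it reports no verdict.
The state is a dict: "clock": time; "joints": joint angles; "dq": joint speeds; "joint_efforts": joint torques, N m; "ee_pos": TCP position; "ee_rot": TCP orientation; "contact_force": force on the tool from outside, world axes, zero at the start; "ft_torque": the same for the moment, N m; "gripper_width": finger opening in m.
Only numpy, scipy, OpenCV 4.12 (cv2) and the standard library are available. Lean on these libraries where they do the work, as an engineer would, in place of code of your own. Each camera call takes 0.05 s, during which the arm holds its last target.

## Task

The telescopic handle of the whitewash brush has to be drawn out full length so that the top of the wall can be reached. First turn the black clamp knob on the pole's collar a quarter turn anticlockwise (seen from above), until its bar lies along the pole against its stop; then grip the blue handgrip across its red side button so that the button is squeezed in, and pull the handgrip straight out past the first stop to the second stop, where it goes no further. Finish while still holding the handgrip there, without letting go, and do not push about the flowerpot, bottles or can opener.

Things in the scene. Friction and masses are not known exactly. Their poses are not given: they have to be found in the camera images.
- pole_stand: Whitewash brush pole lying level in a wooden cradle fixed to the table. Origin on the table under the pole axis; y runs along the pole, the way it pulls out, x across it, z up. Pole axis 60 mm up. Cradle board 110 mm wide, 12 high, y -210 to 0 mm. Fixed sleeve 28 mm thick, y -270 to 20. Brush head 150 mm wide, 85 high, y -385 to -295. Clamp collar at y -80, 42 x 44 mm, top 95 mm up.
- knob_grip (a point): Centre of the grip bar of the black clamp knob, on its upright axis at x 0, y -80 mm of pole_stand, 124 mm above the table. The bar is 52 mm long, 14 mm thick and 32 mm high (103 to 135 mm above the table), with a yellow line along its top. The point's x axis runs along the bar and turns with it.
- clamp_knob (a joint): Clamp knob angle, rad, growing anticlockwise seen from above. 0: bar straight across the pole (along pole_stand x), locked; 1.571: bar along the pole, end stop. The tube is free above about 1.2. It stays where it is left (friction 0.06 N m). While locked, the handgrip has only 3 mm of play.
- grip_centre (a point): Blue handgrip on the end of the sliding tube. This point is its centre, on the pole axis, 60 mm above the table, at y = 75 mm of pole_stand when home; slides along +y of pole_stand only. 30 mm wide (x, across the pole), 90 mm long (y), 40 mm high (z 40 to 80 mm); a black end collar stands 2 mm proud. Free space beside and below it.
- handgrip (a joint): How far the handgrip is pulled out, m: 0 home, 0.055 first stop, 0.110 second stop, the end of travel. A cord inside pulls back with 4 to 5 N, friction 1.5 N. With the release button out, a catch holds it within about 2 mm at home and at each stop, so the button must stay squeezed while pulling past the first stop.
- button_face (a point): Centre of the outer face of the red release button, at the middle of the handgrip's +x side, 60 mm above the table: 32 mm long along the pole, 22 mm high, standing 6 mm proud, so that handgrip and button together are 36 mm wide.
- release_button (a joint): How far the release button is pressed in, m: 0 out, 0.005 fully in. A spring resists with 1 N, rising to 6 N fully in. The catch is free above about 0.003. Squeezing the handgrip across its sides (along pole_stand x) at its middle with 20 N or more presses it fully.
- flowerpot: Loose blue ceramic flowerpot, 144 mm across, 130 mm high, origin under its centre. Bystander.
- bottle_a: Loose squashed clear PET bottle with a blue cap, lying, about 190 x 72 x 28 mm. Bystander.
- bottle_b: Loose squashed green PET bottle with a white cap, same size. Bystander.
- bottle_c: Loose squashed clear PET bottle with a red cap, same size. Bystander.
- can_opener: Loose stainless steel can opener lying flat, about 150 x 55 x 18 mm. Bystander.

How it is judged:
On the way, in this order (a step that is already met when the one before it is completed fails the run):
1. the clamp knob is turned free while the handgrip is still home (value of joint clamp_knob above 1.2 rad and value of joint handgrip below 0.01 m), for 0.1 s.
2. the release button is squeezed in by the fingers (value of joint release_button above 0.003 m and contact force between the fingers and handgrip above 2 N), for 0.1 s.
3. the handgrip is pulled out to the second stop (value of joint handgrip above 0.105 m), for 0.2 s.
At the end, for the whole second after the job is handed in: The handgrip rests at the second stop (within 5 mm of 110 mm), the fingers still grip it (more than 2 N), the clamp knob is free (above 1.2 rad) and every bystander is within 30 mm of where it was (value of joint handgrip above 0.105 m and velocity of joint handgrip below 0.02 m/s and value of joint clamp_knob above 1.2 rad and contact force between the fingers and handgrip above 2 N and distance of each of flowerpot, bottle_a, bottle_b, bottle_c, can_opener from where it was at the start of the episode below 0.03 m); the arm keeps its last pose, push and grip.
It fails at once if a bystander is pushed more than 30 mm (distance of any of flowerpot, bottle_a, bottle_b, bottle_c, can_opener from where it was at the start of the episode above 0.03 m).
It also fails if it takes over 48 s, if anything falls off the work surface, if the arm or the gripper's body presses on something with over 40 N, if the wrist force passes 120 N, or if a joint passes its speed limit or range.

## Working session

There is one attempt and no reset: what is moved stays moved. The work goes in short steps, Python scripts to look and compute and a shell command to move; the robot and the scene stay as the last step left them, time stands still between calls to the robot, and variables do not carry over. Pictures are saved under pics/ and viewed, and the job is handed in when it is done.

```bash
mkdir -p pics; ls; python3 - <<'E'
from workcell import *
import cv2
s=read_state();print({k:(v if not hasattr(v,'__len__') else [round(float(x),4) for x in v]) for k,v in s.items()})
for n in("side","top","wrist"):
    g=get_image(n);cv2.imwrite(f"pics/{n}0.png",g["pixels"][:,:,::-1]);print(n,g["k1"],g["camera_matrix"],g["cam_to_world"])
E
```

```text
pics
{'clock': 0.0, 'joints': [-1.173, 0.2414, 0.0037, 1.3352, 0.0, 1.5708], 'dq': [-0.0003, 0.001, -0.0004, -0.0004, 0.0018, 0.0012], 'joint_efforts': [0.0016, -37.232, 25.2408, 0.0169, -0.0, 0.0], 'ee_pos': [0.1934, -0.4604, 0.2304], 'ee_rot': [3.1252, 1.5687, 1.9522], 'contact_force': [0.28, 0.0624, 0.2178], 'ft_torque': [-0.0259, -0.04, -0.0088], 'gripper_width': 0.08544017415086243}
side -0.0666793507876454 [[598.97678896   0.         320.74237643]
 [  0.         598.97678896 240.35898133]
 [  0.           0.           1.        ]] [[-0.92536923 -0.20291985  0.32018014 -0.09192335]
 [-0.37905705  0.50147055 -0.77771655  1.37060882]
 [-0.00274679 -0.84104151 -0.54096362  1.05324061]
 [ 0.          0.          0.          1.        ]]
top -0.008477095415033381 [[467.65552699   0.         317.51880477]
 [  0.         467.65552699 247.79810451]
 [  0.           0.           1.        ]] [[-0.00263867 -0.99412902  0.10816899  0.2937539 ]
 [-0.99993053  0.00386565  0.01113498 -0.00280315]
 [-0.01148774 -0.10813209 -0.99407016  1.47267049]
 [ 0.          0.          0.          1.        ]]
wrist -0.0100757046987764 [[336.54705211   0.         318.99118266]
 [  0.         336.54705211 237.37868702]
 [  0.           0.           1.        ]] [[ 0.38790534 -0.88713599 -0.25003837  0.25712208]
 [-0.92169301 -0.37435261 -0.10169625 -0.43519616]
 [-0.00338411  0.26990713 -0.96288041  0.3736972 ]
 [ 0.          0.          0.          1.        ]]
```

View pics/top0.png

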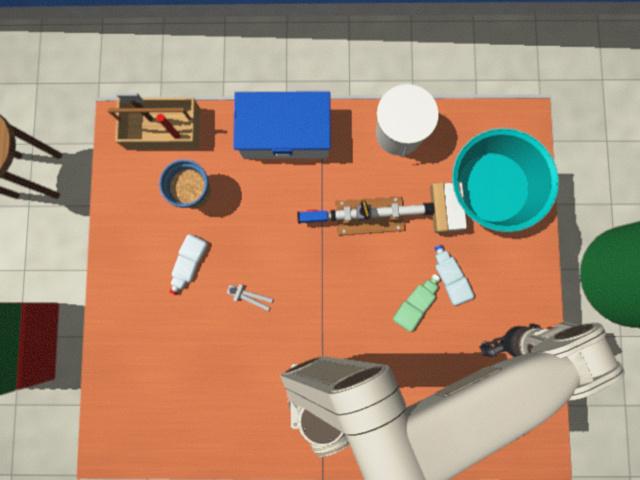

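View pics/side0.png

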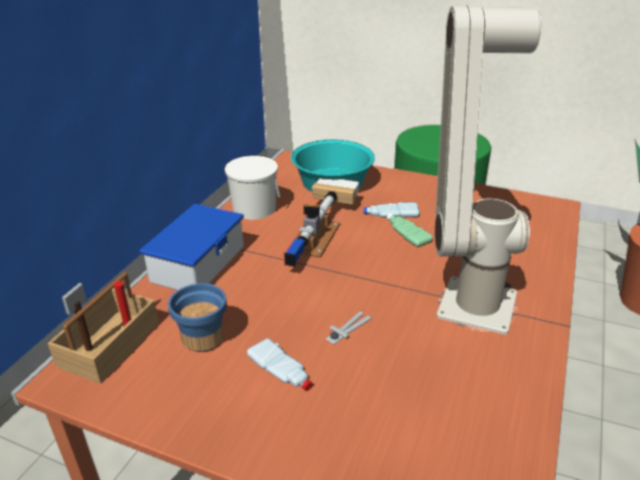

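View pics/wrist0.png

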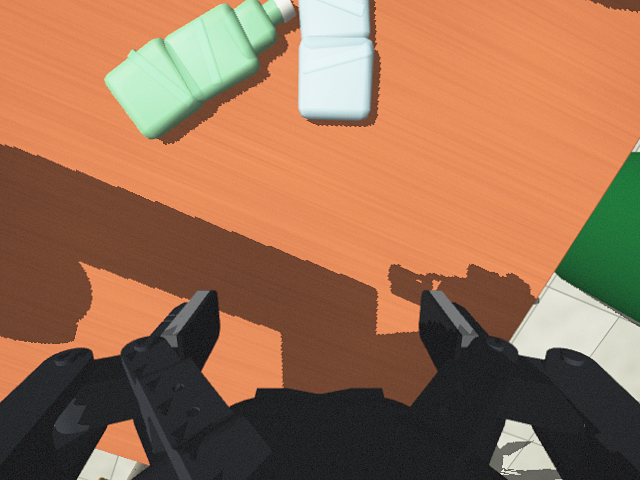

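```bash
cat > h.py <<'E'
from workcell import *
import numpy as np, cv2
def ray(g,uv):
    K=g["camera_matrix"];d=np.array([[g["k1"],0,0,0]],float)
    p=cv2.undistortPoints(np.array(uv,float).reshape(-1,1,2),K,d).reshape(-1,2)
    T=g["cam_to_world"];D=np.c_[p,np.ones(len(p))]@T[:3,:3].T
    return T[:3,3],D
def plane(g,uv,z):
    o,D=ray(g,uv);return o+D*((z-o[2])/D[:,2])[:,None]
def proj(g,P):
    T=g["cam_to_world"];c=(np.atleast_2d(P)-T[:3,3])@T[:3,:3]
    s=c[:,:2]/c[:,2:];s=s*(1+g["k1"]*(s**2).sum(1,keepdims=True))
    K=g["camera_matrix"];return s@K[:2,:2].T+K[:2,2]
def tri(g1,uv1,g2,uv2):
    o1,d1=ray(g1,[uv1]);o2,d2=ray(g2,[uv2])
    A=np.c_[d1[0],-d2[0]];t=np.linalg.lstsq(A,o2-o1,rcond=None)[0]
    a=o1+d1[0]*t[0];b=o2+d2[0]*t[1];return (a+b)/2,np.linalg.norm(a-b)
def mask(g,lo,hi):
    return cv2.inRange(cv2.cvtColor(g["pixels"],cv2.COLOR_RGB2HSV),lo,hi)
E
python3 - <<'E'
from h import *
t=get_image("top");s=get_image("side")
for g,n,(x0,y0,w,h) in((t,"top",(285,170,200,80)),(s,"side",(270,170,100,110))):
    c=g["pixels"][y0:y0+h,x0:x0+w,::-1];f=min(800//w,600//h)
    cv2.imwrite(f"pics/{n}z.png",cv2.resize(c,None,fx=f,fy=f,interpolation=cv2.INTER_CUBIC))
    m=mask(g,(105,150,40),(130,255,255));q=np.zeros_like(m);q[y0:y0+h,x0:x0+w]=m[y0:y0+h,x0:x0+w]
    cs=cv2.findContours(q,0,1)[0]
    for k in cs:
        if cv2.contourArea(k)>20:
            r=cv2.minAreaRect(k);print(n,"blue",r)
            if n=="top":print(plane(g,cv2.boxPoints(r),.08).round(4))
    hsv=cv2.cvtColor(g["pixels"],cv2.COLOR_RGB2HSV)
    m=mask(g,(20,100,60),(35,255,255));ys,xs=np.nonzero(m[y0:y0+h,x0:x0+w]);print("yellow",list(zip(xs+x0,ys+y0))[:40])
E
```

```text
top blue ((312.5533142089844, 216.24620056152344), (9.262116432189941, 27.43011474609375), 85.91438293457031)
[[ 0.5525  0.0699  0.08  ]
 [ 0.5581 -0.0128  0.08  ]
 [ 0.5298 -0.0147  0.08  ]
 [ 0.5242  0.0678  0.08  ]]
yellow [(np.int64(363), np.int64(201)), (np.int64(364), np.int64(201)), (np.int64(362), np.int64(202)), (np.int64(363), np.int64(202)), (np.int64(364), np.int64(202)), (np.int64(363), np.int64(203)), (np.int64(364), np.int64(203)), (np.int64(364), np.int64(204)), (np.int64(365), np.int64(204)), (np.int64(363), np.int64(205)), (np.int64(364), np.int64(205)), (np.int64(365), np.int64(205)), (np.int64(364), np.int64(206)), (np.int64(365), np.int64(206)), (np.int64(364), np.int64(207)), (np.int64(365), np.int64(207)), (np.int64(364), np.int64(208)), (np.int64(365), np.int64(208)), (np.int64(366), np.int64(208)), (np.int64(365), np.int64(209)), (np.int64(366), np.int64(209)), (np.int64(365), np.int64(210)), (np.int64(366), np.int64(210)), (np.int64(367), np.int64(210)), (np.int64(365), np.int64(211)), (np.int64(366), np.int64(211)), (np.int64(367), np.int64(211)), (np.int64(366), np.int64(212)), (np.int64(367), np.int64(212)), (np.int64(366), np.int64(213)), (np.int64(367), np.int64(213)), (np.int64(366), np.int64(214)), (np.int64(367), np.int64(214)), (np.int64(366), np.int64(215)), (np.int64(367), np.int64(215)), (np.int64(366), np.int64(216)), (np.int64(367), np.int64(216))]
side blue ((296.66290283203125, 248.03932189941406), (11.553977012634277, 22.047958374023438), 32.0053825378418)
yellow []
```

View pics/topz.png

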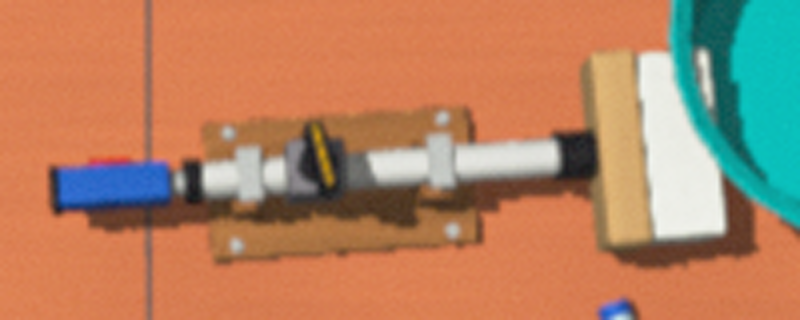

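View pics/sidez.png

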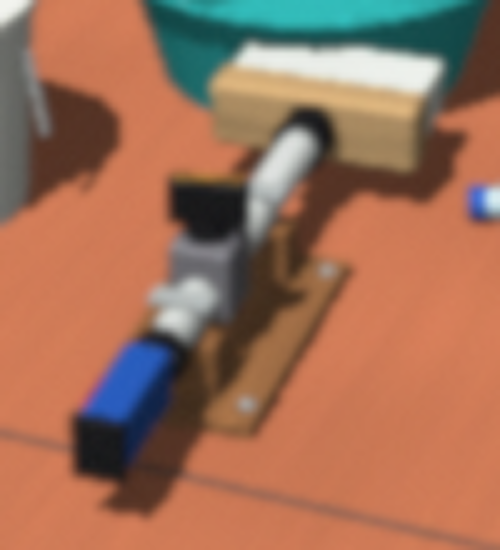

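```bash
python3 - <<'E'
from h import *
t=get_image("top")
m=mask(t,(20,100,60),(35,255,255));ys,xs=np.nonzero(m[195:220,355:375]);P=plane(t,np.c_[xs+355,ys+195],.135)
print("knob",P.mean(0),P.min(0),P.max(0));l=cv2.fitLine(P[:,:2].astype(np.float32),2,0,.01,.01).ravel();print(l,np.degrees(np.arctan2(l[1],l[0])))
m=mask(t,(105,150,40),(130,255,255));q=np.zeros_like(m);q[205:228,290:335]=m[205:228,290:335]
ys,xs=np.nonzero(q);P=plane(t,np.c_[xs,ys],.08);print("grip",P.mean(0),P.min(0),P.max(0))
# sleeve axis: white pixels in topz columns, light at z~.074
hs=cv2.cvtColor(t["pixels"],cv2.COLOR_RGB2HSV)
w=((hs[...,1]<40)&(hs[...,2]>150)).astype(np.uint8)
for u in (338,342,380,385,405,410,415,420):
    v=np.nonzero(w[195:225,u])[0]+195
    if len(v): print(u,v.min(),v.max(),plane(t,[[u,v.mean()]],.07)[0].round(4))
E
```

```text
knob [ 0.55334114 -0.12680685  0.135     ] [ 0.53136184 -0.13433265  0.135     ] [ 0.57560806 -0.12021253  0.135     ]
[ 0.9661274   0.25806564  0.55334115 -0.12680686] 14.955315
grip [0.54130732 0.02684898 0.08      ] [ 0.52667605 -0.01310862  0.08      ] [0.55709669 0.0684805  0.08      ]
338 211 217 [ 0.5495 -0.0496  0.07  ]
342 202 217 [ 0.5598 -0.0619  0.07  ]
380 208 215 [ 0.5566 -0.1773  0.07  ]
385 207 214 [ 0.5596 -0.1925  0.07  ]
405 206 213 [ 0.5624 -0.2533  0.07  ]
410 206 213 [ 0.5623 -0.2684  0.07  ]
415 206 212 [ 0.5638 -0.2836  0.07  ]
420 205 212 [ 0.5653 -0.2988  0.07  ]
```

```bash
cat >> h.py <<'E'
from scipy.spatial.transform import Rotation as Ro
def go(P,zyaw,fl=True):
    """shift (cm) and rotvec (deg) in tool axes to TCP P, tool down, jaw axis at yaw zyaw deg"""
    s=read_state();R=Ro.from_euler('xyz',s["ee_rot"]);M=R.as_matrix()
    a=np.radians(zyaw);z=np.array([np.cos(a),np.sin(a),0]);x=np.array([0,0,-1.]);y=np.cross(z,x)
    G=Ro.from_matrix(np.c_[x,y,z])
    print("joints",np.round(s["joints"],3),"tcp",np.round(s["ee_pos"],4),"w",round(s["gripper_width"],4),"F",np.round(s["contact_force"],1),"t",s["clock"])
    print("jaw yaw",np.degrees(np.arctan2(M[1,2],M[0,2])),"x",M[:,0].round(3))
    print("shift",((np.array(P)-s["ee_pos"])@M*100).round(2),"turn",np.degrees((R.inv()*G).as_rotvec()).round(2))
E
python3 - <<'E'
from h import *
go([.553,-.127,.2],105)
go([.553,-.127,.2],-75)
E
```

```text
joints [-1.173  0.241  0.005  1.335  0.     1.571] tcp [ 0.1936 -0.4608  0.231 ] w 0.0853 F [0.2 1.  0.1] t 0.3
jaw yaw -67.20941664364125 x [-0.     0.001 -1.   ]
shift [  3.11  46.06 -16.85] turn [-1.7221e+02 -0.0000e+00 -6.0000e-02]
joints [-1.173  0.241  0.005  1.335  0.     1.571] tcp [ 0.1936 -0.4608  0.231 ] w 0.0853 F [0.2 1.  0.1] t 0.3
jaw yaw -67.20941664364125 x [-0.     0.001 -1.   ]
shift [  3.11  46.06 -16.85] turn [ 7.79 -0.04  0.  ]
```

```bash
python3 -m inch '[[[0,5,-2,1,0,0,70],[0,11,-4,2,0,0,70],[0,17,-6,3,0,0,70],[0,23,-8.5,4,0,0,70],[0,29,-10.5,5,0,0,70],[0,35,-12.8,6,0,0,70],[0,41,-15,7,0,0,70],[0,46.06,-16.85,7.8,0,0,70]]]' 25
python3 - <<'E'
from h import *
go([.553,-.127,.19],-75)
for n in("wrist","top"):
    g=get_image(n);cv2.imwrite(f"pics/{n}1.png",g["pixels"][:,:,::-1])
E
```

```text
clock: 1.3
ee_pos: [0.5544, -0.1256, 0.2314]
ee_rot: [0.604, 1.57, -0.706]
contact_force: [1.2, -1.4, 0.1]
gripper_width: 0.0599
joints [-0.223  0.378  0.196  1.388 -0.     2.658] tcp [ 0.5544 -0.1256  0.2314] w 0.0599 F [ 1.2 -1.4  0.1] t 1.3
jaw yaw -75.02339660409038 x [ 0. -0. -1.]
shift [ 4.14 -0.18  0.1 ] turn [-0.02  0.03 -0.02]
```

View pics/wrist1.png

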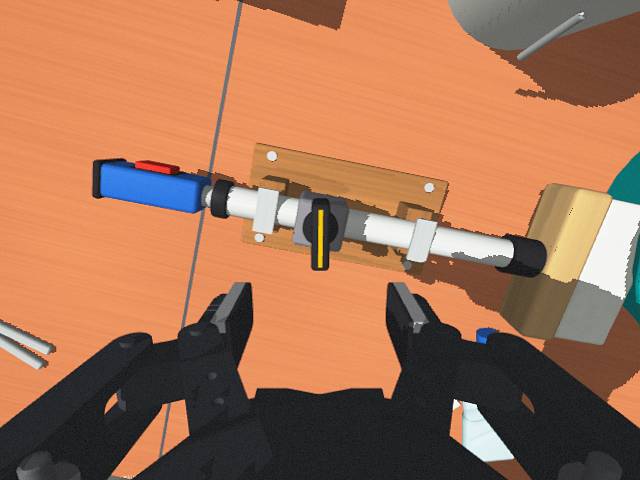

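The wrist view shows the knob bar upright at column 320, rows 200–270, midway between the fingers; the blue grip is at (150,185). I'll measure more precisely from here.

```bash
python3 - <<'E'
from h import *
t=get_image("wrist")
def line(z,lo,hi,box,nm):
    x0,y0,x1,y1=box;m=mask(t,lo,hi);ys,xs=np.nonzero(m[y0:y1,x0:x1]);P=plane(t,np.c_[xs+x0,ys+y0].astype(float),z)
    r=cv2.minAreaRect(P[:,:2].astype(np.float32)*1000);l=cv2.fitLine(P[:,:2].astype(np.float32),2,0,.01,.01).ravel()
    print(nm,len(xs),P.mean(0).round(4),r,"ang",np.degrees(np.arctan2(l[1],l[0])))
line(.135,(20,100,60),(35,255,255),(300,190,345,280),"yellow")
line(.08,(105,150,120),(130,255,255),(90,140,215,230),"blue")
go([.553,-.127,.19],-75)
g=get_image("wrist");print(proj(g,[[.5534,-.1268,.135]]))
E
```

```text
yellow 306 [ 0.5557 -0.1269  0.135 ] ((554.8634033203125, -127.259765625), (44.75114440917969, 3.6898393630981445), 15.532529830932617) ang 14.605252
blue 3187 [0.5458 0.0258 0.08  ] ((545.732177734375, 25.57329559326172), (29.168842315673828, 84.92142486572266), 3.7707738876342773) ang -85.92496
joints [-0.221  0.379  0.195  1.388  0.     2.654] tcp [ 0.5546 -0.1246  0.2303] w 0.0603 F [-0.2 -0.1 -0.8] t 1.45
jaw yaw -74.70713829166552 x [-0.001  0.    -1.   ]
shift [ 4.03 -0.22  0.19] turn [ 0.29 -0.03  0.04]
[[320.38885465 241.76740379]]
```

```bash
python3 -m inch '[[[2,0,0.2,0,0,0,60],[4.5,0,0.2,0,0,0,60],[7,0,0.2,0,0,0,60],[9,0,0.2,0,0,0,60],[10.5,0,0.2,0,0,0,60],[11.7,0,0.2,0,0,0,60],[12.3,0,0.2,0,0,0,60],[12.3,0,0.2,0,0,0,60]]]' 25
python3 - <<'E'
from h import *
go([.5545,-.127,.108],-75)
g=get_image("wrist");cv2.imwrite("pics/wrist2.png",g["pixels"][:,:,::-1])
E
```

```text
clock: 2.5
ee_pos: [0.5535, -0.1292, 0.1082]
ee_rot: [-2.018, 1.571, 2.956]
contact_force: [-0.4, 0.3, -0.5]
gripper_width: 0.0512
joints [-0.229  0.454 -0.019  1.099 -0.     2.651] tcp [ 0.5535 -0.1292  0.1082] w 0.0512 F [-0.4  0.3 -0.5] t 2.5
jaw yaw -75.01611498921474 x [-0.  0. -1.]
shift [ 0.02  0.16 -0.19] turn [-0.02 -0.01  0.01]
```

View pics/wrist2.png

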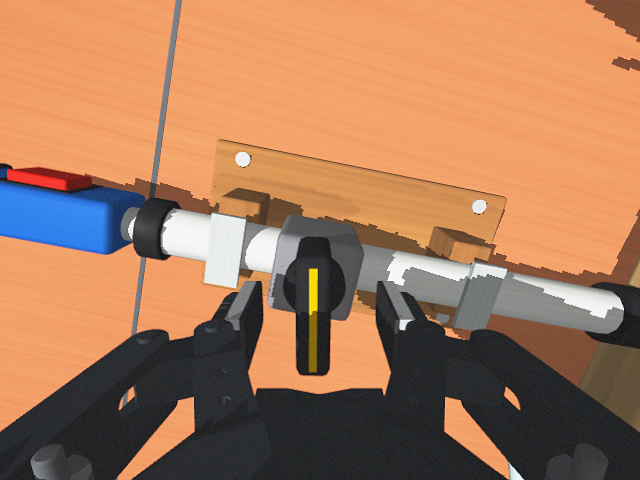

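The bar (column 313) sits between the fingers (262/378) and is about 2 mm off centre. I'll correct that and close.

```bash
python3 -m inch '[[[0,0.15,-0.2,0,0,0,60],[0,0.15,-0.2,0,0,0,30],[0,0.15,-0.2,0,0,0,0],[0,0.15,-0.2,0,0,0,0],[0,0.15,-0.2,0,0,0,0],[0,0.15,-0.2,0,0,0,0],[0,0.15,-0.2,0,0,0,0],[0,0.15,-0.2,0,0,0,0]]]' 30
python3 - <<'E'
from h import *
go([.5545,-.127,.108],-75)
E
```

```text
clock: 3.55
ee_pos: [0.5546, -0.1264, 0.1086]
ee_rot: [2.31, 1.57, 1.001]
contact_force: [-1.7, 3.3, 5.6]
gripper_width: 0.0132
joints [-2.250e-01  4.540e-01 -1.700e-02  1.099e+00  1.000e-03  2.655e+00] tcp [ 0.5546 -0.1264  0.1086] w 0.0132 F [-1.7  3.3  5.6] t 3.55
jaw yaw -74.99143380375742 x [ 0.     0.001 -1.   ]
shift [ 0.06 -0.03  0.05] turn [ 0.01 -0.03 -0.03]
```

```bash
python3 -m inch '[[[0,0,0,-5,0,0,0],[0,0,0,-11,0,0,0],[0,0,0,-17,0,0,0],[0,0,0,-23,0,0,0],[0,0,0,-29,0,0,0],[0,0,0,-35,0,0,0],[0,0,0,-41,0,0,0],[0,0,0,-47,0,0,0]]]' 30
python3 - <<'E'
from h import *
go([.5545,-.127,.108],4.2); print(read_state()["ft_torque"])
g=get_image("wrist");cv2.imwrite("pics/wrist3.png",g["pixels"][:,:,::-1])
E
```

```text
clock: 4.55
ee_pos: [0.5548, -0.1267, 0.1086]
ee_rot: [0.8, 1.57, 0.315]
contact_force: [-1.1, 3.3, 4.7]
gripper_width: 0.0138
joints [-0.225  0.454 -0.017  1.099  0.     1.831] tcp [ 0.5548 -0.1267  0.1086] w 0.0138 F [-1.1  3.3  4.7] t 4.55
jaw yaw -27.808783239517457 x [ 0.001  0.    -1.   ]
shift [ 0.06 -0.05 -0.01] turn [-3.201e+01  4.000e-02 -2.000e-02]
[ 0.64741722  0.12805605 -0.04379176]
```

View pics/wrist3.png

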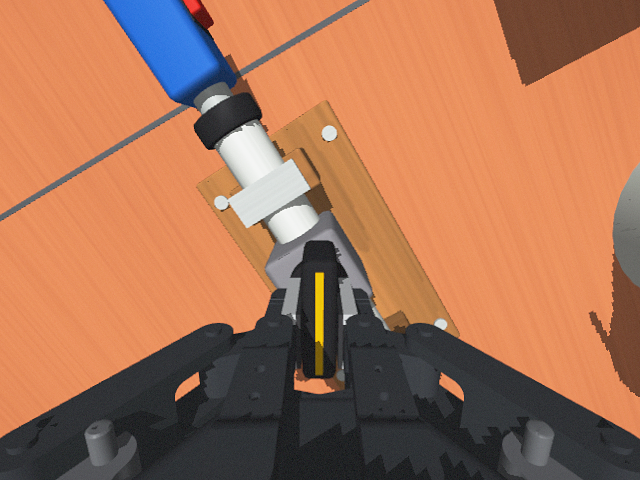

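The bar turns with the fingers and the yellow line is still vertical at column 320. I'll go on to the stop.

```bash
python3 -m inch '[[[0,0,0,-6,0,0,0],[0,0,0,-12,0,0,0],[0,0,0,-18,0,0,0],[0,0,0,-23,0,0,0],[0,0,0,-27,0,0,0],[0,0,0,-30,0,0,0],[0,0,0,-32,0,0,0],[0,0,0,-32,0,0,0]]]' 30
python3 - <<'E'
from h import *
go([.5545,-.127,.108],4.2); print(read_state()["ft_torque"])
g=get_image("wrist");cv2.imwrite("pics/wrist4.png",g["pixels"][:,:,::-1])
E
```

```text
clock: 5.6
ee_pos: [0.555, -0.1267, 0.1086]
ee_rot: [0.073, 1.57, 0.142]
contact_force: [0.3, 3.6, 5.6]
gripper_width: 0.0135
joints [-0.225  0.454 -0.017  1.099  0.     1.277] tcp [ 0.555  -0.1267  0.1086] w 0.0135 F [0.3 3.6 5.6] t 5.6
jaw yaw 3.9828011322499597 x [ 0.001  0.    -1.   ]
shift [ 0.06 -0.03 -0.05] turn [-0.22  0.06 -0.  ]
[ 0.62284497 -0.03950273  0.04225379]
```

View pics/wrist4.png

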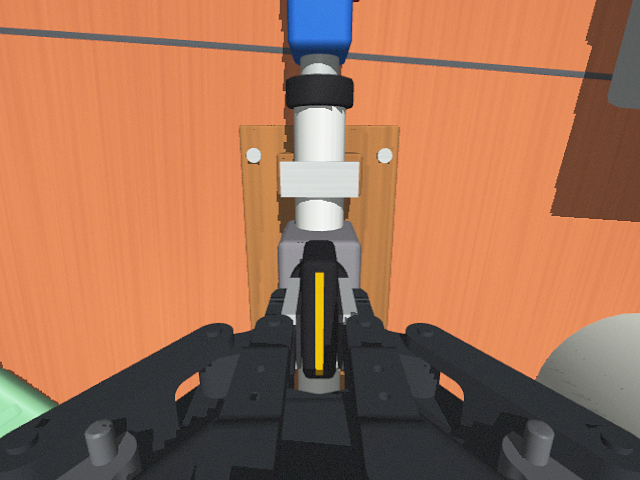

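The bar now lies along the pole. Next: open, rise and move over the handgrip.

```bash
python3 -m inch '[[[0,0,0,0,0,0,60],[0,0,0,0,0,0,60],[0,0,0,0,0,0,75],[-1.5,0,0,0,0,0,75],[-4,0,0,0,0,0,75],[-7,0,0,0,0,0,75],[-10,0,0,0,0,0,75],[-11,0,0,0,0,0,75]]]' 30
python3 - <<'E'
from h import *
t=get_image("wrist");cv2.imwrite("pics/wrist5.png",t["pixels"][:,:,::-1])
def line(z,lo,hi,nm):
    m=mask(t,lo,hi);c=max(cv2.findContours(m,0,1)[0],key=cv2.contourArea)
    P=plane(t,c.reshape(-1,2).astype(float),z);r=cv2.minAreaRect(P[:,:2].astype(np.float32)*1000);print(nm,cv2.boundingRect(c),r)
line(.135,(20,100,60),(35,255,255),"yellow")
line(.08,(105,150,120),(130,255,255),"blue")
go([.544,.030,.20],4.2)
E
```

```text
clock: 6.65
ee_pos: [0.5558, -0.1272, 0.2215]
ee_rot: [-0.329, 1.566, -0.259]
contact_force: [0.2, -0.1, -0.3]
gripper_width: 0.0642
yellow (315, 211, 6, 61) ((555.6087646484375, -127.27574157714844), (3.5321428775787354, 44.438697814941406), 3.8358163833618164)
blue (594, 0, 46, 116) ((777.9810791015625, 16.443599700927734), (35.71499252319336, 86.3485336303711), 17.962947845458984)
joints [-0.225  0.381  0.175  1.36  -0.     1.276] tcp [ 0.5558 -0.1272  0.2216] w 0.0638 F [0.9 0.1 1.2] t 6.7
jaw yaw 3.9869710233911775 x [ 0.005 -0.001 -1.   ]
shift [ 2.13 15.77 -0.1 ] turn [-0.21  0.29  0.09]
```

View pics/wrist5.png

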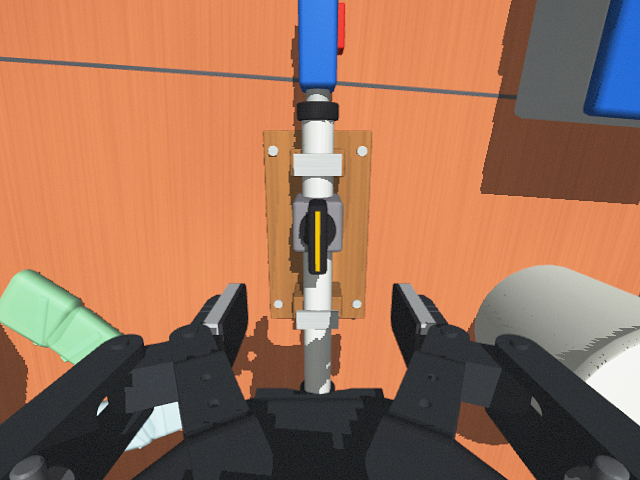

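The knob bar lies at 93.8° in the world frame, i.e. along the pole, at (317,240). Moving over the handgrip.

```bash
python3 -m inch '[[[0,2,0,0,0,0,75],[0,5,0,0,0,0,75],[0,8,0,0,0,0,75],[0,11,0,0,0,0,75],[0,13.5,0,0,0,0,75],[0,15,0,0,0,0,75],[0,15.5,0,0,0,0,75],[0,15.5,0,0,0,0,75]]]' 30
python3 - <<'E'
from h import *
t=get_image("wrist");cv2.imwrite("pics/wrist6.png",t["pixels"][:,:,::-1])
def line(z,lo,hi,nm):
    m=mask(t,lo,hi);m[:,:200]=0;m[:,440:]=0;c=max(cv2.findContours(m,0,1)[0],key=cv2.contourArea)
    P=plane(t,c.reshape(-1,2).astype(float),z);r=cv2.minAreaRect(P[:,:2].astype(np.float32)*1000);print(nm,cv2.boundingRect(c),r)
line(.08,(105,150,120),(130,255,255),"blue")
line(.07,(0,150,120),(4,255,255),"red")
go([.545,.028,.04],4.0)
E
```

```text
clock: 7.7
ee_pos: [0.5435, 0.0278, 0.2179]
ee_rot: [-2.76, 1.57, -2.69]
contact_force: [-0.2, 0.1, -0.5]
gripper_width: 0.0642
blue (304, 179, 34, 94) ((545.28369140625, 25.93288803100586), (28.556901931762695, 82.50074005126953), 3.3560783863067627)
red (338, 202, 6, 38) ((562.669921875, 30.641233444213867), (4.490664005279541, 33.593292236328125), 4.905459880828857)
joints [ 0.051  0.335  0.099  1.335 -0.     1.552] tcp [0.5437 0.0274 0.2181] w 0.0641 F [ 0.8  0.9 -0.2] t 7.75
jaw yaw 3.96644765511545 x [-0. -0. -1.]
shift [17.81  0.05  0.15] turn [-0.03 -0.02  0.02]
```

View pics/wrist6.png

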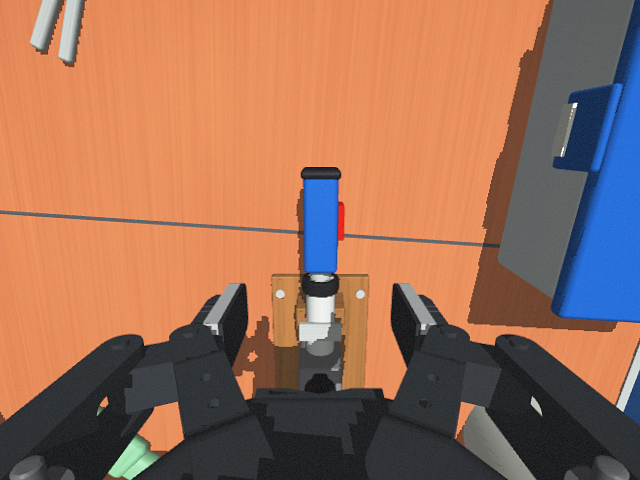

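```bash
python3 -m inch '[[[2,0.15,0.15,0,0,0,75],[5,0.15,0.15,0,0,0,75],[8,0.15,0.15,0,0,0,75],[11,0.15,0.15,0,0,0,75],[14,0.15,0.15,0,0,0,75],[16.5,0.15,0.15,0,0,0,75],[18,0.15,0.15,0,0,0,75],[18,0.15,0.15,0,0,0,75]]]' 40
python3 - <<'E'
from h import *
t=get_image("wrist");cv2.imwrite("pics/wrist7.png",t["pixels"][:,:,::-1])
go([.5455,.029,.038],4.0)
E
```

```text
clock: 8.75
ee_pos: [0.5443, 0.0288, 0.0373]
ee_rot: [-3.136, 1.568, -3.067]
contact_force: [-0.6, 0.6, -0.3]
gripper_width: 0.0641
joints [ 0.053  0.488 -0.169  0.913 -0.     1.555] tcp [0.5453 0.029  0.0384] w 0.0642 F [-0.5 -0.8 -0.2] t 8.8
jaw yaw 3.949874556651024 x [-0. -0. -1.]
shift [ 0.04 -0.    0.02] turn [-0.05 -0.01  0.  ]
```

View pics/wrist7.png

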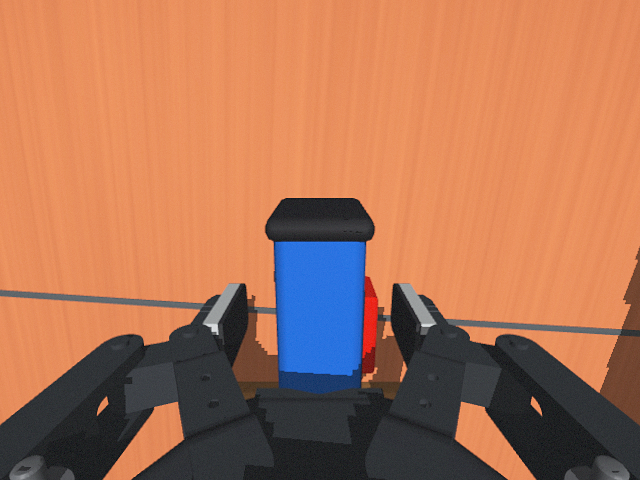

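The fingers straddle the blue grip with the red button (370,325) beside the right pad. Closing at 45 N.

```bash
python3 -m inch '[[[0,0,0,0,0,0,40],[0,0,0,0,0,0,20],[0,0,0,0,0,0,0],[0,0,0,0,0,0,0],[0,0,0,0,0,0,0],[0,0,0,0,0,0,0],[0,0,0,0,0,0,0],[0,0,0,0,0,0,0]]]' 45
python3 - <<'E'
from h import *
t=get_image("wrist");cv2.imwrite("pics/wrist8.png",t["pixels"][:,:,::-1])
go([.5455,.029,.038],4.0)
E
```

```text
clock: 9.8
ee_pos: [0.5446, 0.0293, 0.0399]
ee_rot: [-1.36, 1.571, -1.291]
contact_force: [-4.3, -0.0, 7.4]
gripper_width: 0.0297
joints [ 0.054  0.485 -0.17   0.915 -0.     1.555] tcp [0.5446 0.0293 0.0399] w 0.0296 F [-4.1 -0.7  7. ] t 9.85
jaw yaw 3.98368334167071 x [ 0. -0. -1.]
shift [ 0.19 -0.04  0.09] turn [-0.02  0.    0.01]
```

View pics/wrist8.png

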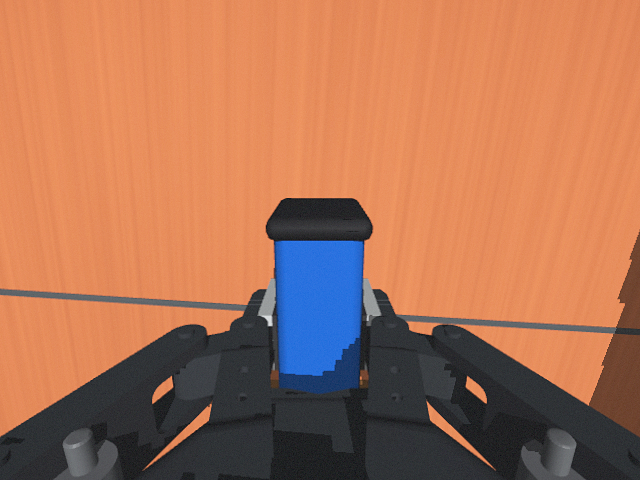

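The width is 30 mm, so the button is squeezed fully in. Pulling.

```bash
python3 -m inch '[[[0,0.5,0,0,0,0,0],[0,1.2,0,0,0,0,0],[0,2,0,0,0,0,0],[0,2.8,0,0,0,0,0],[0,3.6,0,0,0,0,0],[0,4.4,0,0,0,0,0],[0,5.2,0,0,0,0,0],[0,6,0,0,0,0,0]]]' 45
python3 - <<'E'
from h import *
go([.5455-.11*np.sin(np.radians(4)),.029+.11*np.cos(np.radians(4)),.04],4.0)
E
```

```text
clock: 10.85
ee_pos: [0.5407, 0.0876, 0.0399]
ee_rot: [-1.465, 1.567, -1.397]
contact_force: [-4.4, -6.2, 7.1]
gripper_width: 0.03
joints [ 0.163  0.489 -0.163  0.918 -0.004  1.665] tcp [0.5407 0.0876 0.0399] w 0.03 F [-4.4 -6.2  7.1] t 10.85
jaw yaw 3.924187055516467 x [ 0.001 -0.004 -1.   ]
shift [-0.03  5.12  0.06] turn [-0.08  0.02  0.2 ]
```

```bash
python3 -m inch '[[[0,0.8,0,0,0,0,0],[0,1.6,0,0,0,0,0],[0,2.4,0,0,0,0,0],[0,3.2,0,0,0,0,0],[0,4,0,0,0,0,0],[0,4.6,0,0,0,0,0],[0,5,0,0,0,0,0],[0,5.2,0,0,0,0,0]]]' 45
python3 - <<'E'
from h import *
go([.5455-.11*np.sin(np.radians(4)),.029+.11*np.cos(np.radians(4)),.04],4.0)
for n in("top","wrist"):
    t=get_image(n);cv2.imwrite(f"pics/{n}9.png",t["pixels"][:,:,::-1])
E
```

```text
clock: 11.85
ee_pos: [0.5372, 0.1391, 0.0399]
ee_rot: [-1.424, 1.566, -1.355]
contact_force: [-3.4, -10.5, 8.6]
gripper_width: 0.0297
joints [ 0.256  0.501 -0.142  0.927 -0.005  1.758] tcp [0.5372 0.1391 0.0399] w 0.0297 F [ -3.4 -10.5   8.6] t 11.85
jaw yaw 3.9329602400294523 x [ 0.001 -0.004 -1.   ]
shift [-0.01 -0.04  0.06] turn [-0.07  0.04  0.26]
```

View pics/top9.png

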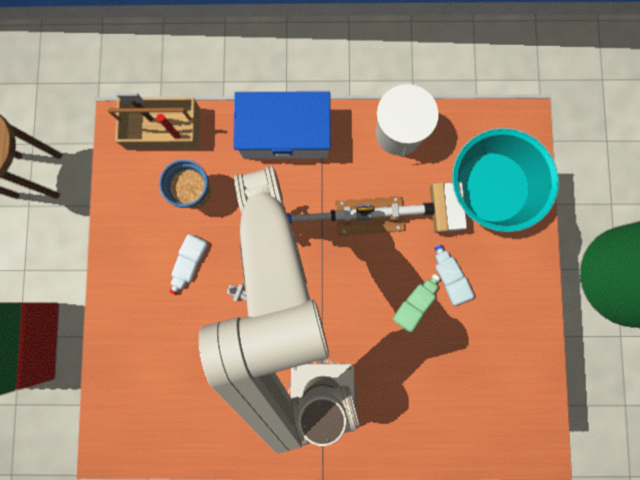

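View pics/wrist9.png

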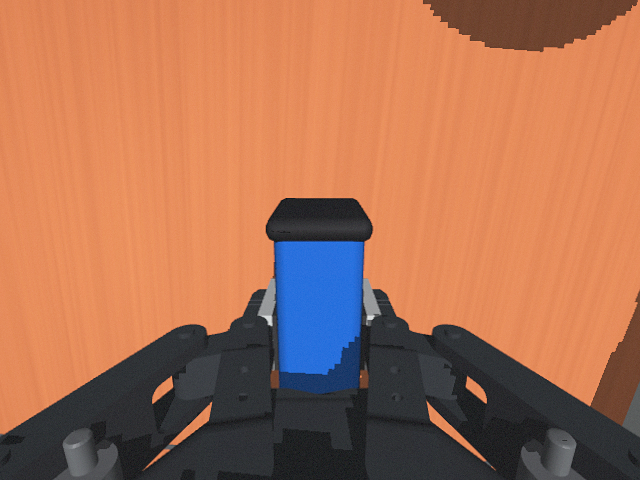

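There is no slip in the wrist view (collar still at rows 198–240), and the pull rose to about 10 N, which suggests contact with the stop. I'll lean on the stop slightly and hold, to confirm.

```bash
python3 -m inch '[[[0,0.1,0,0,0,0,0],[0,0.2,0,0,0,0,0],[0,0.2,0,0,0,0,0],[0,0.2,0,0,0,0,0],[0,0.2,0,0,0,0,0],[0,0.2,0,0,0,0,0],[0,0.2,0,0,0,0,0],[0,0.2,0,0,0,0,0]]]' 45
python3 - <<'E'
from h import *
go([.5455-.11*np.sin(np.radians(4)),.029+.11*np.cos(np.radians(4)),.04],4.0)
t=get_image("wrist");cv2.imwrite(f"pics/wristA.png",t["pixels"][:,:,::-1])
g=get_image("side");c=g["pixels"][150:370,160:440,::-1];cv2.imwrite("pics/sideA.png",cv2.resize(c,None,fx=2.5,fy=2.5))
E
```

```text
clock: 12.95
ee_pos: [0.5372, 0.1391, 0.0399]
ee_rot: [-1.494, 1.563, -1.427]
contact_force: [-3.4, -11.8, 7.9]
gripper_width: 0.0297
joints [ 0.257  0.502 -0.141  0.928 -0.008  1.761] tcp [0.5372 0.1391 0.0399] w 0.0297 F [ -3.4 -11.8   7.9] t 12.95
jaw yaw 3.8482446546160194 x [ 0.001 -0.007 -1.   ]
shift [-0.01 -0.04  0.06] turn [-0.15  0.03  0.43]
```

View pics/sideA.png

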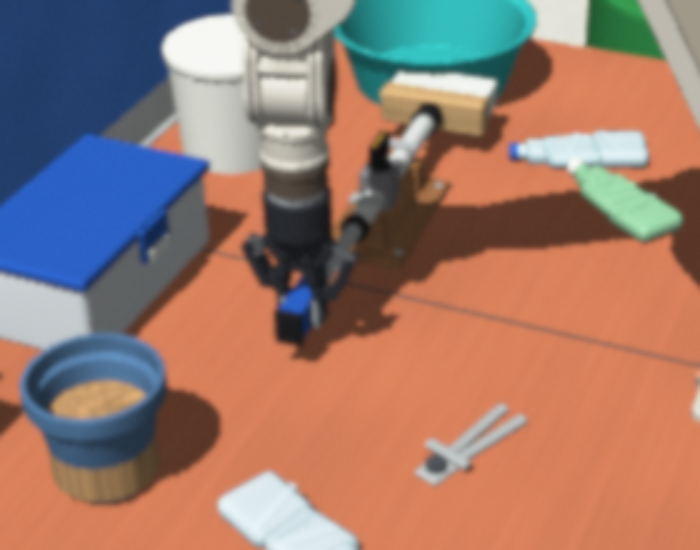

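View pics/wristA.png

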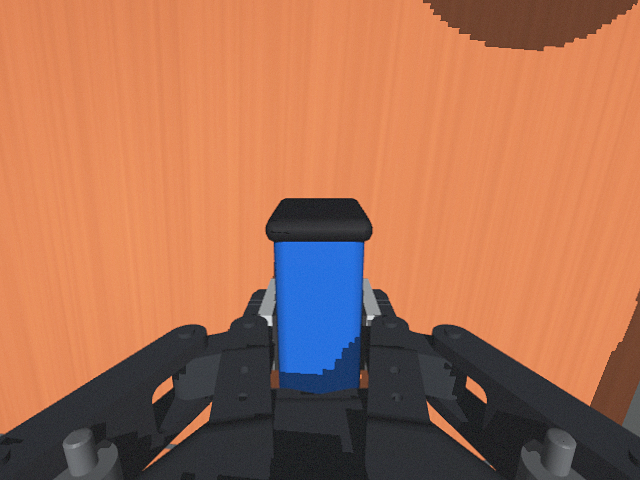

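The TCP travelled 110.0 mm and moved no further when leaned on; the grip has not slipped and the bystanders look untouched. Handing in.

```bash
python3 -c "
from workcell import *
close_job()"
```

```text
the job is handed in; nothing more can be done
```

The handle is drawn out to its second stop, and I handed the job in at 12.95 s with the gripper still holding the handgrip at a 45 N grip setting. No verdict was reported.

- **Knob:** I gripped the bar and turned it anticlockwise by about 79°, from roughly 11° to along the pole. After release, its yellow line lay at 93.8° in the world frame, matching the pole direction of about 94°.
- **Button:** I gripped the handgrip across its red button. The jaws closed to 30 mm, the width of the handgrip alone, so the button was fully in.
- **Pull:** I drew the handgrip straight out past the first stop, and the measured tool travel was 110.0 mm. Commanding a further 2 mm produced no movement and the pull settled at about 12 N, so it is against the second stop. The wrist picture showed no slip.
- **Bystanders:** In the last top and side pictures, the flowerpot and bottles look unmoved. The arm partly hid the can opener from above, but it looked clear from the side. I judged this by eye and did not measure it.

No check failed. The only disagreement was 2–4 mm in x between the top and wrist cameras; I went with the wrist view.

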